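Spacer stick under the next governor arm

ROBOT

A 6-joint arm with a two-finger parallel gripper is mounted at the origin on the work surface. World frame = base frame: x ahead of the robot, y to its left, z up, the work surface at z = 0. Lengths are in m, angles in degrees, forces in N, time in s.
With the tool pointing down it reaches from about 0.375 to 0.9 m from the base axis. Payload 3.1 kg.
Tool frame: the origin (TCP) lies at the very end of the fingers, on their centre line; the grasp point (between the pads) lies 19 mm behind it; z points along the fingers, y is the line along which they close (so a half turn about z gives the same grasp; the last joint's range is limited). The gripper opens to 87 mm and grips with 3 to 60 N. Pads are 19 mm wide; open, the fingers measure 117 mm over their backs; the gripper's body (75 mm by 190 mm) begins 51 mm behind the grasp point.
Start: joints at [54.689, 30.224, 82.088, -0, 67.689, -10.227], TCP at [0.265, 0.566, 0.223] pointing down, gripper open.
Joint ranges: [-176.69, 176.69], [-43.24, 126.21], [12.49, 139.97], [-82, 262], [0, 151.66], [-163.58, 163.58]. Speed limits (degrees/s): [159.86, 159.86, 180, 180, 180, 180].

INTERFACE

Orientations are given as a 3x3 rotation matrix whose columns are the frame's x, y, z axes.
In Python, from rig import * gives the robot as it stands.
- The arm moves only by the tool jog_arm, never from a script. Its arguments are lists of equal length, an entry for each row: "delta_pos": the shift along the world's x, y, z in cm, a list of three; "turn": the turn about the world's z in degrees; "grip": the closure, from 0 (fully open) to 1 (shut). In form: {"delta_pos": [[x, y, z], ...], "turn": [turn, ...], "grip": [grip, ...]}. A call has 1 to 12 rows; each row is the pose to reach, as a shift and turn from the pose commanded when the call began; what a row does not reach only later rows make up. A row lasts 1/8 s, in which the tool goes at most 62.5 mm and 10.7 degrees, less where a joint would pass 70% of its speed; a pose out of reach is approached as far as the arm can. A call with a gripper value outside its range is refused whole. The fingers move at their own pace and stop on an object; the grip force is fixed at half the most. Time passes only in rows, so rows that repeat a pose let the fingers close. It gives the time, the measured TCP pose, the force, the opening and the grip force at its end, in the units of the state.
- read_state(): the state, without advancing time (a new reading comes with each control period).
- capture(name): name is "side" or "top" or "wrist"; returns a dict with "color" (384x512x3 uint8, blue, green, red), "fovy" (degrees; the focal length in pixels is half the picture's height over the tangent of half this angle, whatever the lens; pixels are square), "cx", "cy" (the principal point, pixels), "camera_from_world" (4x4, takes a point from world to camera coordinates). Camera axes: x right, y up, looking along -z (the intrinsics and any distortion apply to the point x, -y, -z); pixel columns grow to the right and rows downward; lengths in m; the calibration is good to about 2 mm. The wrist camera is an equidistant fisheye: a pixel r from the principal point sees the ray r / f radians off the axis. A picture is of the moment at which its call begins. There is no depth.
- hand_in(): hands the job in; it is judged then, once.
The state is a dict: "time_s": time; "joint_positions": joint angles; "qvel": joint speeds; "tau": joint torques, N m; "position": TCP position; "tcp_rot": TCP orientation; "force": force on the tool from outside, world axes, zero at the start; "moment": the same for the moment, N m; "opening": opening from 0.0 (shut) to 1.0 (fully open); "grasp_force": force on a finger pad.
Only numpy, scipy, OpenCV 4.12 (cv2) and the standard library are available. Lean on these libraries where they do the work, as an engineer would, in place of code of your own. Each camera call takes 0.05 s, during which the arm holds its last target. There are 200 camera calls.

TASK

The flat brass governor arms are being stacked with wooden spacer sticks between the layers. Lay the loose full-length spacer stick (not the short offcut) across the two bare eyes of the lower pair of arms, centred over the pair and parallel to the stick already lying across their other end, and let go of it. Then lay the loose brass arm flat on the two sticks, running the same way as the lower arms and centred over them with an eye over each stick; lower it onto them rather than dropping it, and let go.

Things in the scene. Friction and masses are not known exactly. Their poses are not given: they have to be found in the camera images.
- stick: the loose spacer stick: pale square wooden stick, 100 x 20 x 20 mm, about 30 g, lying on the work surface. Origin at its centre (10 mm above the surface at the start), x axis along its length. The wooden offcut lying nearby has the same section but is only 50 mm long.
- brass_arm: the loose flat brass arm, 230 x 32 x 10 mm, rounded ends, about 0.6 kg, lying flat on the work surface. Origin at its centre (5 mm above the surface at the start), x along its length, y across, z upright. Its two eyes (steel bushes with a dark centre, solid and flush) lie 80 mm either side of the centre.
- stack: fixed stack: 260 x 120 x 15 mm plywood board with two brass arms side by side (like the loose one, centre lines 40 mm apart), tops 25 mm above the work surface. A fixed stick like the loose one lies across their eyes at x = +80 mm, its top at 45 mm. Origin on the work surface under the board's centre, x along the arms to the end that has its stick, y across, z up.
- bare_end (a point): point on top of the lower arms (25 mm above the work surface), midway between the two bare eyes, at x = -80 mm in the stack's frame: the loose stick's centre belongs over it. Its axes are those of the stack.
There are look-alikes about, which are no part of the job. There is more than one size of the brass_arm; the one meant has the size given above.

How it is judged:
By the outcome, as a careful person would: the job done as asked, in the order asked, and still so for the second after the job is handed in, with the robot touching nothing.
It also fails if it takes over 59 s, if anything falls off the work surface, if the arm or the gripper's body presses on something with over 40 N, if the wrist force passes 120 N, or if a joint passes its speed limit or range.

## Working session

There is one attempt and no reset: what is moved stays moved. The work goes in short steps, Python scripts to look and compute and a tool call to move; the robot and the scene stay as the last step left them, time stands still between calls to the robot, and variables do not carry over. Pictures are saved under pics/ and viewed, at most 10 in all, crops included, and the job is handed in when it is done.

Besides the shell and the picture viewer there is one more tool, called after "Emit:" as a command line: name --pt "numbers of a row" for each row, then --argument value for the rest. jog_arm: Moves the arm, as the interface text tells. Its arguments: {"type":"object","properties":{"delta_pos":{"type":"array"},"turn":{"type":"array"},"grip":{"type":"array"}},"required":["delta_pos","turn","grip"]}

```bash
mkdir -p pics; cat > h.py <<'E'
from rig import *
import numpy as np, cv2
def ray(c,px):
    f=384/2/np.tan(np.radians(c["fovy"])/2)
    return f
def unproj(c,u,v,z,fish=False):
    f=c["f"];x=(u-c["cx"]);y=(v-c["cy"])
    if fish:
        r=np.hypot(x,y);t=r/f;k=np.sin(t)/max(r,1e-9);d=np.array([x*k,-y*k,-np.cos(t)])
    else: d=np.array([x/f,-y/f,-1])
    T=np.linalg.inv(c["T"]);o=T[:3,3];d=T[:3,:3]@d
    return o+d*(z-o[2])/d[2]
def snap(name,fn):
    c=capture(name);f=192/np.tan(np.radians(c["fovy"])/2)
    cv2.imwrite(f"pics/{fn}.png",c["color"])
    np.savez(f"pics/{fn}.npz",f=f,cx=c["cx"],cy=c["cy"],T=c["camera_from_world"])
    return c
def load(fn): return dict(np.load(f"pics/{fn}.npz"))
E
python3 - <<'E'
from h import *
for n in("top","side"):
    c=snap(n,n+"0"); print(n,c["fovy"],c["cx"],c["cy"],np.round(np.linalg.inv(c["camera_from_world"]),3))
    if n=="top": cv2.imwrite("pics/top0b.png",cv2.resize(c["color"],(800,600),interpolation=cv2.INTER_CUBIC))
E
```

```text
top 46.80859465985148 257.563408802904 190.5059132726712 [[ 0.025  0.997 -0.07   0.415]
 [-1.     0.025  0.    -0.016]
 [ 0.002  0.07   0.998  1.221]
 [ 0.     0.     0.     1.   ]]
side 51.76186570470719 244.05097574197111 193.46209162521546 [[ 0.858  0.237 -0.455  0.057]
 [-0.512  0.442 -0.736 -0.727]
 [ 0.027  0.865  0.501  0.54 ]
 [ 0.     0.     0.     1.   ]]
```

View pics/top0b.png

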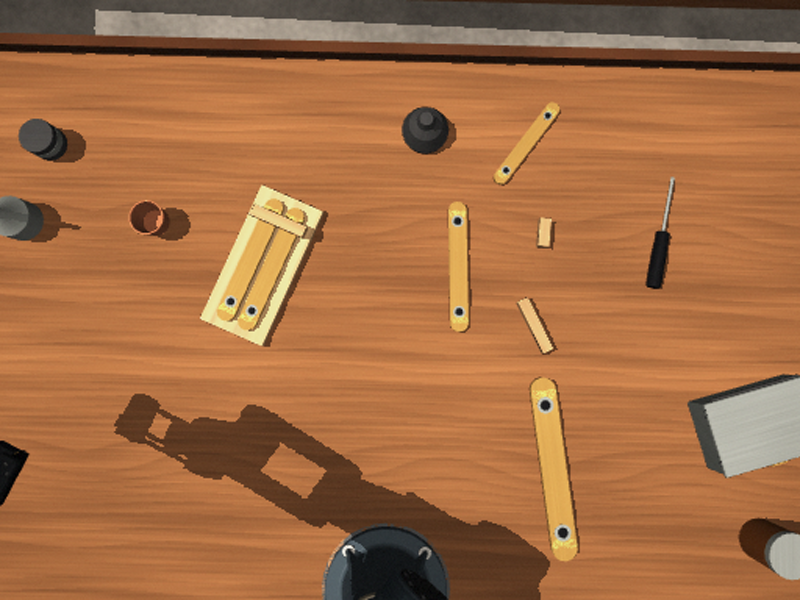

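View pics/side0.png

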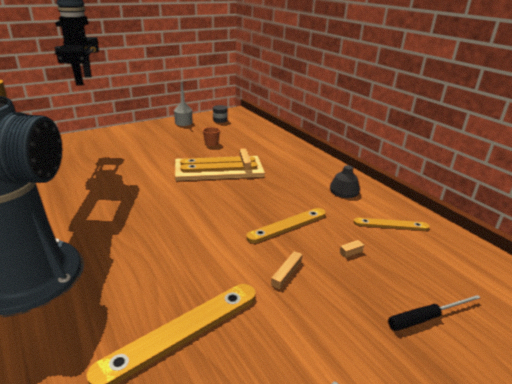

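The top view shows the stack at about (262,265), the 230 mm arm at (458,265), the full stick at (536,326) and the offcut at (545,232). The big arm (555,470) and the small one (528,143) are look-alikes. I'll enlarge the three targets.

```bash
python3 - <<'E'
from h import *
im=cv2.imread("pics/top0.png");c=load("top0")
a=im[112:232,122:218]; b=im[122:242,276:372]
cv2.imwrite("pics/crop0.png",np.hstack([cv2.resize(q,None,fx=4.16,fy=5*.832,interpolation=cv2.INTER_CUBIC) for q in(a,b)]))
s=1.5625
for n,u,v,z in[("eye1",457.5,221,.01),("eye2",459,312,.01),("st1",522.5,300,.02),("st2",549,351,.02),("be1",230,301,.025),("be2",252,311,.025)]:
    print(n,unproj(c,u/s,v/s,z).round(4))
E
```

```text
eye1 [ 0.638 -0.11   0.01 ]
eye2 [ 0.4773 -0.1158  0.01  ]
st1 [ 0.5004 -0.2249  0.02  ]
st2 [ 0.4132 -0.2718  0.02  ]
be1 [0.4856 0.2816 0.025 ]
be2 [0.4692 0.2429 0.025 ]
```

View pics/crop0.png

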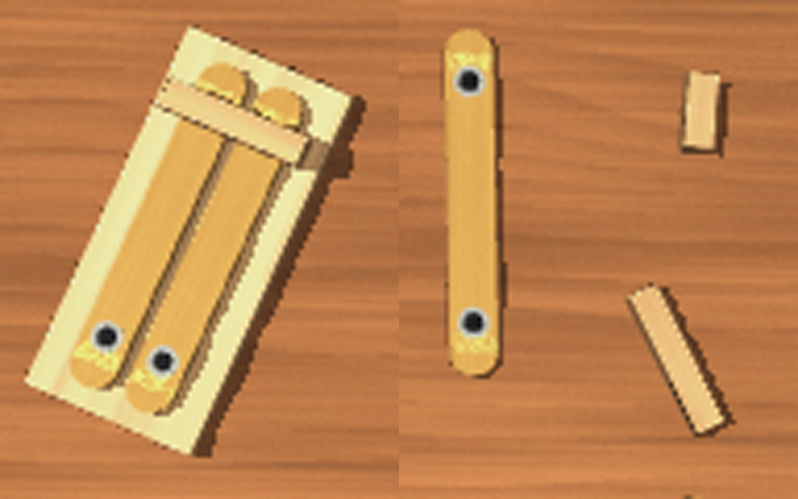

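The crop shows the bare eyes at (106,337) and (163,361), and the fixed stick's top running from (163,90) to (303,149). The loose arm's eyes are at (469,81) and (473,323), and the loose stick runs from (642,291) to (712,427).

```bash
python3 - <<'E'
from h import *
c=load("top0")
L=lambda u,v,z:unproj(c,122+u/4.16,112+v/4.16,z)
R=lambda u,v,z:unproj(c,276+(u-399.4)/4.16,122+v/4.16,z)
def seg(n,a,b): d=a-b;print(n,((a+b)/2).round(4),"len",np.hypot(*d[:2]).round(4),"ang",np.degrees(np.arctan2(d[1],d[0])).round(2))
e1,e2=L(106,337,.025),L(163,361,.025);f1,f2=L(163,90,.045),L(303,149,.045)
seg("bare eyes",e1,e2);seg("fixed stick",f1,f2);seg("stack axis",(f1+f2)/2,(e1+e2)/2)
b=[L(*p,.015) for p in((190,27),(354,97),(190,453),(25,380))]
seg("board long",(b[0]+b[1])/2,(b[2]+b[3])/2)
seg("arm",R(469,81,.01),R(473,323,.01));seg("stick",R(642,291,.02),R(712,427,.02))
s=read_state();print(s["position"],s["tcp_rot"].round(3) if hasattr(s["tcp_rot"],"round") else s["tcp_rot"],s["time_s"],s["opening"])
E
```

```text
bare eyes [0.4772 0.262  0.025 ] len 0.0404 ang 68.71
fixed stick [0.6257 0.2001 0.045 ] len 0.0984 ang 68.49
stack axis [0.5515 0.2311 0.035 ] len 0.1608 ang -22.62
board long [0.5517 0.2307 0.015 ] len 0.2567 ang -22.64
arm [ 0.5576 -0.1127  0.01  ] len 0.1607 ang 2.06
stick [ 0.4568 -0.2479  0.02  ] len 0.099 ang 28.08
[0.26454572 0.56552397 0.22166499] [[-0.906  0.424 -0.001]
 [ 0.424  0.906 -0.002]
 [ 0.    -0.002 -1.   ]] 0.1 1.0011521789815367
```

Emit:
jog_arm --pt "3 -6 0" --pt "6 -12 0" --pt "9 -18 0" --pt "12 -24 0" --pt "15 -30 0" --pt "18 -36 0" --pt "18 -42 0" --pt "18 -48 0" --pt "18 -54 0" --pt "18 -60 0" --pt "18 -66 0" --pt "18.5 -72 -2" --turn '[-10,-20,-30,-40,-50,-60,-70,-80,-90,-100,-110,-120]' --grip '[0,0,0,0,0,0,0,0,0,0,0,0]'

```text
time_s: 1.6
position: [0.4495, -0.1438, 0.2067]
tcp_rot: [[0.824, 0.567, 0.003], [0.567, -0.824, -0.001], [0.001, 0.003, -1.0]]
force: [0.7, 0.2, -0.1]
opening: 0.999
grasp_force: 0.0
```

Emit:
jog_arm --pt "0.7 -6 -3" --pt "0.7 -9.3 -6" --pt "0.7 -9.3 -6" --pt "0.7 -9.3 -6" --turn '[-7,-7,-7,-7]' --grip '[0,0,0,0]'

```text
time_s: 2.1
position: [0.4556, -0.2335, 0.1459]
tcp_rot: [[0.884, 0.468, -0.001], [0.468, -0.884, 0.001], [-0.0, -0.002, -1.0]]
force: [0.3, -0.6, 0.8]
opening: 0.999
grasp_force: 0.0
```

```bash
python3 - <<'E'
from h import *
c=snap("wrist","w1");cv2.imwrite("pics/w1b.png",cv2.resize(c["color"],(800,600),interpolation=cv2.INTER_CUBIC))
s=read_state();R=s["tcp_rot"];print(s["position"],np.degrees(np.arctan2(R[1][1],R[0][1])),s["force"],s["joint_positions"])
E
```

```text
[ 0.45591216 -0.23325711  0.14639379] -62.04486745418109 [-0.11294888  0.34343061 -0.67243656] [-3.96235957e+01  2.80505628e+01  1.02480822e+02  2.15956891e-02
  4.94958347e+01  2.24072427e+01]
```

View pics/w1b.png

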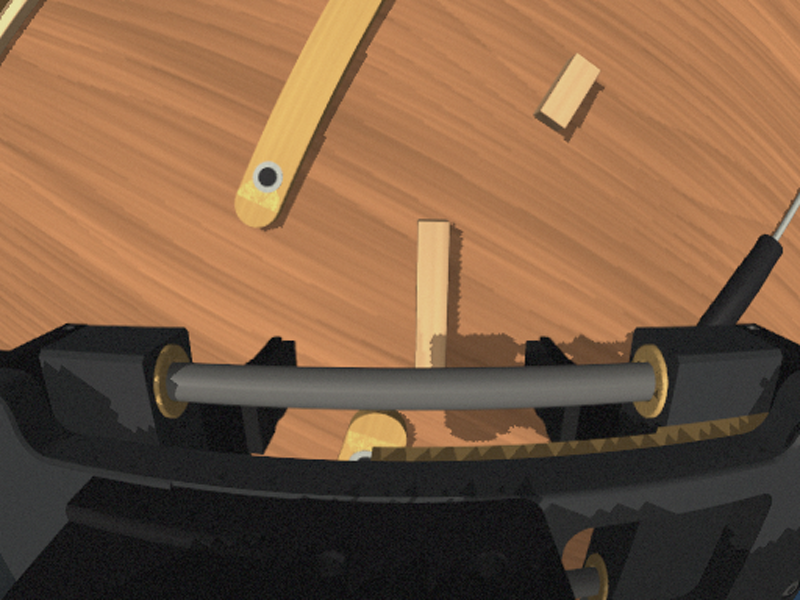

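The wrist view shows the stick pointing up-image between the fingers. Its far end is at (433,221), with edges at x≈417 and 449, and the correct arm's near eye is at (267,177).

```bash
python3 - <<'E'
from h import *
c=load("w1");s=1.5625
P=lambda u,v,z=.02:unproj(c,u/s,v/s,z,True)
a=P(433,221.5);b=P(431.5,365);d=a-b;ang=np.arctan2(d[1],d[0])
print(a,b,np.degrees(ang),"centre",a[:2]-.05*np.array([np.cos(ang),np.sin(ang)]),"eye2",P(267,177,.01))
E
```

```text
[ 0.50142566 -0.22548481  0.02      ] [ 0.41733723 -0.27011863  0.02      ] 27.95919022022041 centre [ 0.45726158 -0.24892694] eye2 [ 0.47767442 -0.11546609  0.01      ]
```

Emit:
jog_arm --pt "0.1 -1.5 -4" --pt "0.1 -1.5 -8" --pt "0.1 -1.5 -12" --pt "0.1 -1.5 -13.5" --pt "0.1 -1.5 -14.2" --pt "0.1 -1.5 -14.2" --pt "0.1 -1.5 -14.2" --pt "0.1 -1.5 -14.2" --pt "0.1 -1.5 -14.2" --pt "0.1 -1.5 -14.2" --pt "0.1 -1.5 -14.2" --pt "0.1 -1.5 -14.2" --turn '[0,0,0,0,0,0,0,0,0,0,0,0]' --grip '[0,0,0,0,0,0,1,1,1,1,1,1]'

```text
time_s: 3.65
position: [0.457, -0.2493, 0.004]
tcp_rot: [[0.884, 0.468, -0.0], [0.468, -0.884, 0.0], [-0.0, -0.0, -1.0]]
force: [-0.7, -0.4, 0.7]
opening: 0.402
grasp_force: 0.0
```

Emit:
jog_arm --pt "0 0 0" --pt "0 0 0" --pt "0 0 0" --pt "0 0 0" --pt "0 0 0" --pt "0 0 0" --pt "0 0 3" --pt "0 0 8" --pt "0 0 13" --pt "0 0 13" --turn '[0,0,0,0,0,0,0,0,0,0]' --grip '[1,1,1,1,1,1,1,1,1,1]'

```text
time_s: 4.9
position: [0.4593, -0.2511, 0.1377]
tcp_rot: [[0.884, 0.468, 0.007], [0.468, -0.884, -0.006], [0.003, 0.008, -1.0]]
force: [0.2, -0.4, 0.4]
opening: 0.225
grasp_force: 30.0
```

Emit:
jog_arm --pt "0.5 4 0" --pt "0.5 9 0" --pt "1 14 0" --pt "1 19 0" --pt "1 24 0" --pt "1 29 0" --pt "1.5 34 0" --pt "1.5 39 0" --pt "2 44 0" --pt "2 49 0" --pt "2 51.1 0" --pt "2 51.1 -2" --turn '[4,8,12,16,20,24,28,32,36,39.5,39.5,39.5]' --grip '[1,1,1,1,1,1,1,1,1,1,1,1]'

```text
time_s: 6.4
position: [0.4772, 0.2638, 0.1136]
tcp_rot: [[0.381, 0.925, 0.002], [0.925, -0.381, 0.001], [0.001, 0.001, -1.0]]
force: [0.5, -0.4, -0.4]
opening: 0.227
grasp_force: 30.0
```

Emit:
jog_arm --pt "0 0 0" --pt "0 0 0" --turn '[0,0]' --grip '[1,1]'

```text
time_s: 6.65
position: [0.4767, 0.2613, 0.1135]
tcp_rot: [[0.384, 0.923, -0.001], [0.923, -0.384, -0.0], [-0.001, -0.001, -1.0]]
force: [0.3, -0.7, -0.5]
opening: 0.228
grasp_force: 30.0
```

```bash
python3 - <<'E'
from h import *
c=snap("wrist","w2");cv2.imwrite("pics/w2b.png",cv2.resize(c["color"],(800,600),interpolation=cv2.INTER_CUBIC))
s=read_state();R=s["tcp_rot"];print(s["position"],np.degrees(np.arctan2(R[1][1],R[0][1])),s["force"])
E
```

```text
[0.47709049 0.26132955 0.11394609] -22.624071493561612 [ 0.88636877 -0.59176368 -0.28733031]
```

View pics/w2b.png

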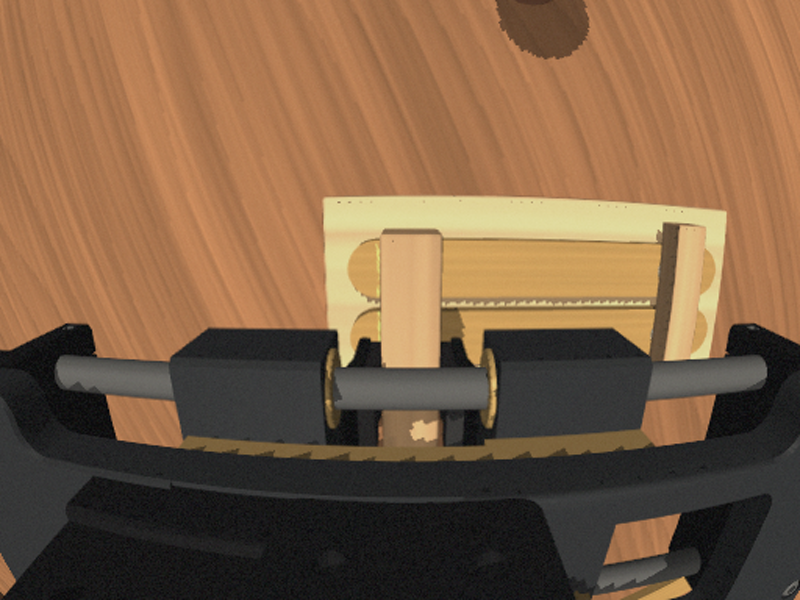

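The stick is held square above the bare end, with its far end at (411,231). The board's far edge runs from (325,198) to (727,211), and the fixed stick's end is at (683,224).

```bash
python3 - <<'E'
from h import *
c=load("w2");s=1.5625
P=lambda u,v,z=.02:unproj(c,u/s,v/s,z,True)
e=P(411,232.5,.130);b1,b2=P(325,198,.015),P(727,211,.015);f=P(686,224,.045)
d=b2-b1;print(e,b1,b2,np.hypot(*d[:2]),np.degrees(np.arctan2(d[1],d[0])),f)
u=np.array([np.cos(np.radians(67.4)),np.sin(np.radians(67.4))]);x=np.array([u[1],-u[0]])
print("stick c",e[:2]-.05*u,"stack centre",(b1+b2)[:2]/2-.06*u,"bare",(b1+b2)[:2]/2-.06*u-.08*x,"fixedstick c",f[:2]-.05*u)
E
```

```text
[0.49717758 0.308241   0.13      ] [0.45566239 0.33499279 0.015     ] [0.69485431 0.23701637 0.015     ] 0.2584804701051755 -22.274707758023258 [0.64091508 0.24949366 0.045     ]
stick c [0.47796281 0.26208049] stack centre [0.55220063 0.23061197] bare [0.47834381 0.26135559] fixedstick c [0.62170031 0.20333315]
```

Emit:
jog_arm --pt "0 0 -3" --pt "0 0 -6" --pt "0 0 -7.5" --pt "0 0 -8" --pt "0 0 -8.3" --pt "0 0 -8.5" --pt "0 0 -8.5" --pt "0 0 -8.5" --turn '[0,0,0,0,0,0,0,0]' --grip '[1,1,1,1,1,1,1,1]'

```text
time_s: 7.7
position: [0.4773, 0.2618, 0.0294]
tcp_rot: [[0.384, 0.923, 0.001], [0.923, -0.384, 0.0], [0.001, 0.001, -1.0]]
force: [0.0, 0.1, -0.7]
opening: 0.223
grasp_force: 30.0
```

Emit:
jog_arm --pt "0 0 -0.05" --pt "0 0 -0.1" --pt "0 0 -0.1" --turn '[0,0,0]' --grip '[1,1,1]'

```text
time_s: 8.07
position: [0.4773, 0.2618, 0.029]
tcp_rot: [[0.384, 0.923, 0.001], [0.923, -0.384, 0.0], [0.001, 0.001, -1.0]]
force: [-0.7, -0.6, 5.6]
opening: 0.225
grasp_force: 30.0
```

Emit:
jog_arm --pt "0 0 0" --pt "0 0 0" --pt "0 0 0" --pt "0 0 0" --pt "0 0 0" --pt "0 0 0" --pt "0 0 0" --pt "0 0 0" --pt "0 0 4" --pt "0 0 9" --pt "0 0 13" --pt "0 0 13" --turn '[0,0,0,0,0,0,0,0,0,0,0,0]' --grip '[0,0,0,0,0,0,0,0,0,0,0,0]'

```text
time_s: 9.57
position: [0.4793, 0.2625, 0.1614]
tcp_rot: [[0.384, 0.923, 0.008], [0.923, -0.384, 0.002], [0.005, 0.006, -1.0]]
force: [0.5, -0.5, 0.2]
opening: 1.0
grasp_force: 0.0
```

Emit:
jog_arm --pt "1 -4 0" --pt "2 -9 0" --pt "3 -14 0" --pt "4 -19 0" --pt "5 -24 0" --pt "6 -29 0" --pt "7 -34 0" --pt "8 -37.5 0" --pt "8 -37.5 0" --pt "8 -37.5 0" --turn '[-8,-16,-24,-32,-40,-48,-56,-64,-65.4,-65.4]' --grip '[0,0,0,0,0,0,0,0,0,0]'

```text
time_s: 10.82
position: [0.5557, -0.1124, 0.1567]
tcp_rot: [[0.999, 0.036, -0.003], [0.036, -0.999, 0.002], [-0.003, -0.002, -1.0]]
force: [-0.5, -0.1, -0.5]
opening: 1.0
grasp_force: 0.0
```

```bash
python3 - <<'E'
from h import *
c=snap("wrist","w3");t=snap("top","t3")
w=cv2.resize(c["color"],(400,300),interpolation=cv2.INTER_AREA)
cv2.imwrite("pics/w3b.png",np.vstack([np.hstack([cv2.resize(t["color"][112:232,122:218],(400,500),interpolation=cv2.INTER_CUBIC),np.pad(cv2.resize(c["color"],(400,300)),((0,200),(0,0),(0,0)))])]))
s=read_state();R=s["tcp_rot"];print(s["position"],np.degrees(np.arctan2(R[1][1],R[0][1])),s["opening"])
E
```

```text
[ 0.55597741 -0.11176956  0.15728734] -87.86933631269264 1.003457933213278
```

View pics/w3b.png

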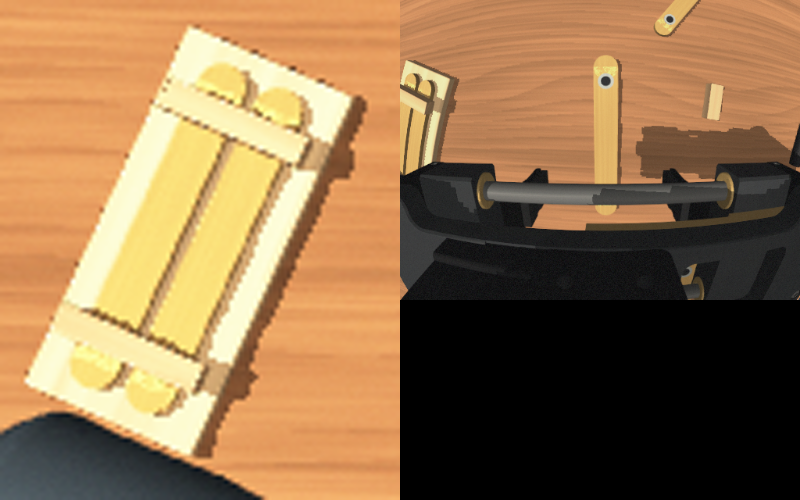

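The stick is lying across the bare end, with its top running from about (60,318) to (200,376), parallel to the fixed one. The wrist view (right half) shows the arm's far eye at (205.5,81) and its near end at (206,214).

```bash
python3 - <<'E'
from h import *
c=load("t3");L=lambda u,v,z:unproj(c,122+u/4.167,112+v/4.167,z)
a,b=L(60,318,.045),L(200,376,.045);d=a-b;print("stick",(a+b)/2,np.degrees(np.arctan2(d[1],d[0])),np.hypot(*d[:2]))
c=load("w3");P=lambda u,v,z=.01:unproj(c,u*1.28,v*1.28,z,True)
e,n,f=P(205.5,81),P(206.5,214),P(206,56);d=e-n;an=np.arctan2(d[1],d[0]);print(e,n,f,np.degrees(an),"centre from eye",e[:2]-.08*np.array([np.cos(.036),np.sin(.036)]),(n+f)/2)
E
```

```text
stick [0.47778273 0.26043922 0.045     ] 69.03434019563329 0.09708773497278843
[ 0.63776596 -0.10993772  0.01      ] [ 0.44389372 -0.11850222  0.01      ] [ 0.6715338  -0.10938648  0.01      ] 2.5294512944024548 centre from eye [ 0.5578178 -0.1128171] [ 0.55771376 -0.11394435  0.01      ]
```

Emit:
jog_arm --pt "0.2 -0.1 -4" --pt "0.2 -0.1 -9" --pt "0.2 -0.1 -13" --pt "0.2 -0.1 -14.7" --pt "0.2 -0.1 -15.4" --pt "0.2 -0.1 -15.4" --pt "0.2 -0.1 -15.4" --pt "0.2 -0.1 -15.4" --pt "0.2 -0.1 -15.4" --pt "0.2 -0.1 -15.4" --pt "0.2 -0.1 -15.4" --pt "0.2 -0.1 -15.4" --turn '[0,0,0,0,0,0,0,0,0,0,0,0]' --grip '[0,0,0,0,0,0,1,1,1,1,1,1]'

```text
time_s: 12.42
position: [0.559, -0.1143, 0.004]
tcp_rot: [[0.999, 0.035, -0.0], [0.035, -0.999, 0.0], [-0.0, -0.0, -1.0]]
force: [0.3, 0.1, 0.3]
opening: 0.405
grasp_force: 0.5
```

Emit:
jog_arm --pt "0 0 0" --pt "0 0 0" --pt "0 0 0" --pt "0 0 0" --pt "0 0 0" --pt "0 0 0" --turn '[0,0,0,0,0,0]' --grip '[1,1,1,1,1,1]'

```text
time_s: 13.18
position: [0.5588, -0.1139, 0.0039]
tcp_rot: [[0.999, 0.035, -0.001], [0.035, -0.999, 0.0], [-0.001, -0.001, -1.0]]
force: [0.1, 3.7, 0.7]
opening: 0.363
grasp_force: 30.0
```

Emit:
jog_arm --pt "0 0 1" --pt "0 0 4" --pt "0 0 8" --pt "0 0 11" --pt "0 0 11" --pt "0 2 11" --pt "0 5 11" --pt "0 9 11" --pt "0 13 11" --pt "0 17 11" --pt "0 21 11" --pt "0 25 11" --turn '[0,0,0,0,0,-3,-6,-9,-12,-15,-18,-21]' --grip '[1,1,1,1,1,1,1,1,1,1,1,1]'

```text
time_s: 14.68
position: [0.5577, 0.1364, 0.1118]
tcp_rot: [[0.945, -0.327, -0.004], [-0.327, -0.945, -0.001], [-0.003, 0.002, -1.0]]
force: [0.4, 0.0, -5.9]
opening: 0.365
grasp_force: 30.0
```

Emit:
jog_arm --pt "-0.3 4 0" --pt "-0.6 7.5 0" --pt "-0.6 9.4 0" --pt "-0.6 9.4 0" --pt "-0.6 9.4 0" --pt "-0.6 9.4 0" --turn '[-2,-3.6,-3.6,-3.6,-3.6,-3.6]' --grip '[1,1,1,1,1,1]'

```text
time_s: 15.42
position: [0.5532, 0.2283, 0.1138]
tcp_rot: [[0.923, -0.385, -0.001], [-0.385, -0.923, -0.001], [-0.0, 0.001, -1.0]]
force: [-1.1, 0.6, -5.9]
opening: 0.365
grasp_force: 30.0
```

```bash
python3 - <<'E'
from h import *
c=snap("wrist","w4");cv2.imwrite("pics/w4b.png",cv2.resize(c["color"],(800,600),interpolation=cv2.INTER_CUBIC))
s=read_state();R=s["tcp_rot"];print(s["position"],np.degrees(np.arctan2(R[1][1],R[0][1])),s["force"],s["opening"],s["moment"])
E
```

```text
[0.55323965 0.22848057 0.11391415] -112.66777129058966 [-0.52962511 -0.30453482 -6.09040679] 0.35883183027668003 [-0.00855136  0.18907653  0.02405743]
```

View pics/w4b.png

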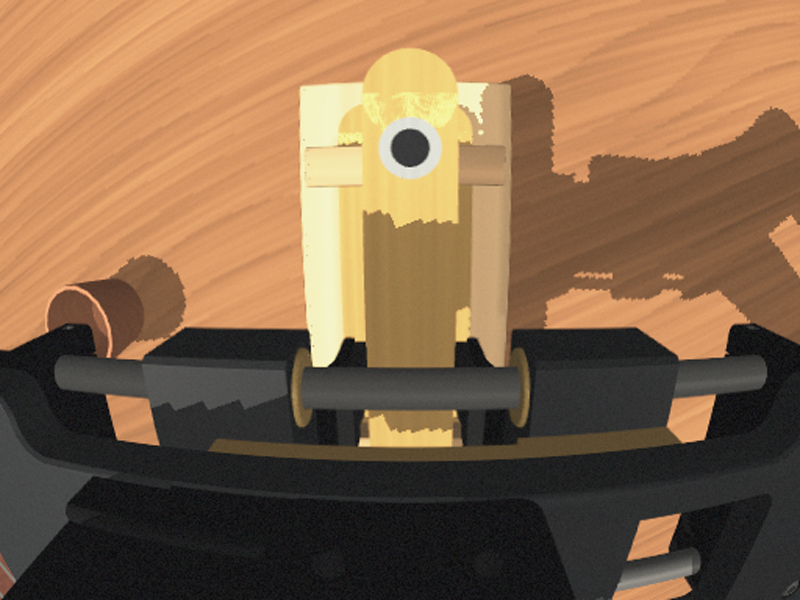

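The arm is held over the stack, running along it, with its far eye at (410,149). The board's far corners are at (301,85) and (511,87), and the fixed stick spans (305,165) to (507,165).

```bash
python3 - <<'E'
from h import *
c=load("w4");s=1.5625;P=lambda u,v,z:unproj(c,u/s,v/s,z,True)[:2]
x=np.array([np.cos(np.radians(-22.6)),np.sin(np.radians(-22.6))]);y=np.array([-x[1],x[0]])
o=np.array([.5517,.2307]);q=lambda n,p:print(n,p.round(4),"stack frame",((p-o)@x).round(4),((p-o)@y).round(4))
q("eye",P(410,149,.12));q("tip",P(410,48.5,.12));q("mid row300",P((365+459)/2,320,.12))
q("fixl",P(305,165,.045));q("fixr",P(507,165,.045));q("cl",P(301,85,.015));q("cr",P(511,87,.015))
q("tcp",np.array([.5532,.2284]))
E
```

```text
eye [0.626  0.1983] stack frame 0.081 -0.0014
tip [0.6587 0.1846] stack frame 0.1165 -0.0014
mid row300 [0.5711 0.2204] stack frame 0.0218 -0.002
fixl [0.6455 0.247 ] stack frame 0.0803 0.0511
fixr [0.6063 0.1537] stack frame 0.08 -0.0501
cl [0.6939 0.2368] stack frame 0.129 0.0603
cr [0.6466 0.1274] stack frame 0.1273 -0.0589
tcp [0.5532 0.2284] stack frame 0.0023 -0.0015
```

Emit:
jog_arm --pt "0 0.2 -2" --pt "0 0.2 -4" --pt "0 0.2 -5" --pt "0 0.2 -5.5" --pt "0 0.2 -5.9" --pt "0 0.2 -6.1" --pt "0 0.2 -6.2" --pt "0 0.2 -6.3" --pt "0 0.2 -6.4" --pt "0 0.2 -6.4" --turn '[0,0,0,0,0,0,0,0,0,0]' --grip '[1,1,1,1,1,1,1,1,1,1]'

```text
time_s: 16.73
position: [0.553, 0.2317, 0.05]
tcp_rot: [[0.923, -0.384, -0.0], [-0.384, -0.923, -0.0], [-0.0, 0.0, -1.0]]
force: [0.7, -0.6, -6.2]
opening: 0.36
grasp_force: 30.0
```

Emit:
jog_arm --pt "0 0 -0.05" --pt "0 0 -0.1" --pt "0 0 -0.1" --turn '[0,0,0]' --grip '[1,1,1]'

```text
time_s: 17.1
position: [0.5531, 0.2317, 0.049]
tcp_rot: [[0.923, -0.384, 0.0], [-0.384, -0.923, 0.0], [0.0, -0.0, -1.0]]
force: [-0.2, 0.0, -6.5]
opening: 0.361
grasp_force: 30.0
```

Emit:
jog_arm --pt "0 -0.1 0" --pt "0 -0.1 -0.05" --pt "0 -0.1 -0.1" --pt "0 -0.1 -0.1" --turn '[0,0,0,0]' --grip '[1,1,1,1]'

```text
time_s: 17.6
position: [0.5531, 0.2306, 0.0489]
tcp_rot: [[0.923, -0.384, 0.0], [-0.384, -0.923, -0.0], [0.0, -0.0, -1.0]]
force: [-2.2, -1.5, 4.6]
opening: 0.362
grasp_force: 30.0
```

Emit:
jog_arm --pt "0 0 0" --pt "0 0 0" --pt "0 0 0" --pt "0 0 0" --pt "0 0 0" --pt "0 0 0" --pt "0 0 0" --pt "0 0 2" --pt "0 0 6" --pt "0 0 11" --pt "0 0 15" --pt "0 0 15" --turn '[0,0,0,0,0,0,0,0,0,0,0,0]' --grip '[0,0,0,0,0,0,0,0,0,0,0,0]'

```text
time_s: 19.1
position: [0.5556, 0.2313, 0.202]
tcp_rot: [[0.923, -0.384, 0.009], [-0.384, -0.923, 0.002], [0.007, -0.005, -1.0]]
force: [1.1, 0.8, -0.2]
opening: 1.005
grasp_force: 0.0
```

Emit:
jog_arm --pt "0 -5 0" --pt "0 -11 0" --pt "0 -17 0" --pt "0 -23 0" --pt "0 -29 0" --pt "0 -35 0" --pt "0 -35 0" --pt "0 -35 0" --turn '[0,0,0,0,0,0,0,0]' --grip '[0,0,0,0,0,0,0,0]'

```text
time_s: 20.1
position: [0.552, -0.1188, 0.1969]
tcp_rot: [[0.923, -0.385, -0.003], [-0.385, -0.923, 0.002], [-0.003, -0.001, -1.0]]
force: [-0.3, 0.4, -0.1]
opening: 0.999
grasp_force: 0.0
```

```bash
python3 - <<'E'
from h import *
t=snap("top","t5");s=snap("side","s5")
cv2.imwrite("pics/f.png",np.hstack([cv2.resize(t["color"][112:232,122:218],(400,500),interpolation=cv2.INTER_CUBIC),cv2.resize(s["color"][130:205,160:280],None,fx=3.33,fy=6.667,interpolation=cv2.INTER_CUBIC)[:500]]))
E
```

```text
(no output)
```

View pics/f.png

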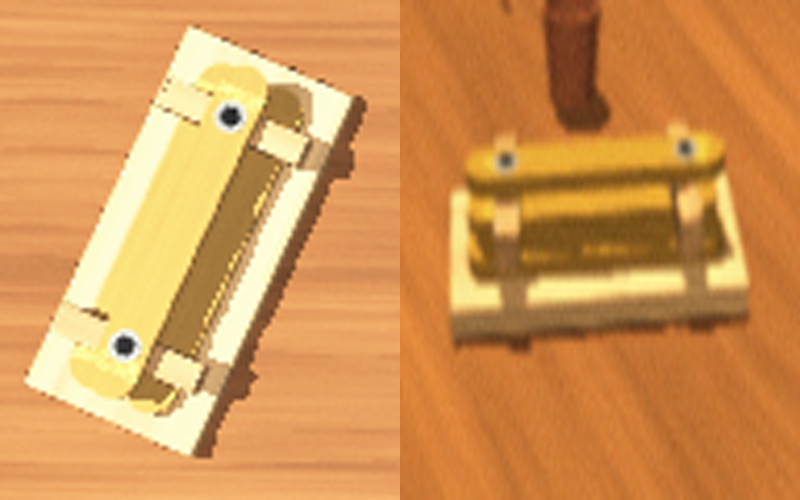

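Each eye sits over a stick, at (230,117) and (124,346) in the top view. I'll check the numbers before handing in.

```bash
python3 - <<'E'
from h import *
c=load("t5");L=lambda u,v,z:unproj(c,122+u/4.167,112+v/4.167,z)
a,b=L(230,117,.055),L(124,346,.055);m=((a+b)/2)[:2]-[.5517,.2307];t=np.radians(-22.6)
d=a-b;print("angle",np.degrees(np.arctan2(d[1],d[0])),"len",np.hypot(*d[:2]),"off x,y",m@[np.cos(t),np.sin(t)],m@[-np.sin(t),np.cos(t)])
a,b=L(60,318,.045),L(200,376,.045)
hand=abs(m@[-np.sin(t),np.cos(t)])<.005
if hand: print(hand_in())
E
```

```text
angle -22.556024922875896 len 0.1600278643528032 off x,y -0.00021660595518001668 0.0004104215540973159
the job is handed in; nothing more can be done
None
```

The stick lies across the two bare eyes, and the brass arm was lowered onto both sticks, measuring within about 1 mm and 0.1° of centred on the lower pair. I handed the job in at about 20 s with the gripper clear; no verdict came back.

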